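# Load the dental lab's jar carousel and present one jar

## Robot

A 6-joint arm with a two-finger parallel gripper is mounted at the origin on the work surface. World frame = base frame: x ahead of the robot, y to its left, z up, the work surface at z = 0. Lengths are in m, angles in degrees, forces in N, time in s.
With the tool pointing down it reaches from about 0.25 to 0.725 m from the base axis. Payload 9.7 kg.
Tool frame: the origin (TCP) lies between the finger pads; the fingertips stand 22 mm ahead of it and the grasp point (between the pads) lies 3 mm ahead of it; z points along the fingers, y is the line along which they close (so a half turn about z gives the same grasp; the last joint's range is limited). The gripper opens to 85 mm and grips with 20 to 120 N. Pads are 22 mm wide; open, the fingers measure 114 mm over their backs; the gripper's body (76 mm by 85 mm) begins 54 mm behind the grasp point. The pads swing forward as they close: fully open they stand 13 mm farther back than shut.
Start: joints at [0, 4.979, 10.078, 95.1, 0, 90], TCP at [0.55, -0, 0.253] pointing down, gripper open.
Joint ranges: [-179.16, 179.16], [-48.56, 103.87], [-65.8, 70.77], [-126.05, 130.52], [-82.76, 87.17], [-180, 180]. Speed limits (degrees/s): [127.2, 127.2, 147.25, 180, 180, 180].

## Interface

Orientations are given as [roll, pitch, yaw] about the fixed x, y, z axes, in that order (R = Rz(yaw) Ry(pitch) Rx(roll)).
In Python, from workcell import bot, viewer, finder gives the robot as it stands.
- The arm moves only by the tool move_arm, never from a script. Its arguments are lists of equal length, an entry for each row: "offset": the shift along the tool's x, y, z in cm, a list of three; "twist": the turn, a rotation vector about the tool's x, y, z in rad, a list of three; "grip": the opening, from 0 (shut) to 1 (fully open). In form: {"offset": [[x, y, z], ...], "twist": [[ax, ay, az], ...], "grip": [grip, ...]}. A call has 1 to 5 rows; each row shifts and turns the commanded pose from where the row before left it, along the tool's axes as they then stand; what a row does not reach is not made up. A row lasts 1/10 s, in which the tool goes at most 50 mm and 8.59 degrees, less where a joint would pass 70% of its speed; a pose out of reach is approached as far as the arm can. A call is refused whole if a number of a shift passes 5 or a number of a turn 0.15, either way. A call with a gripper value outside its range is refused whole. The fingers move at their own pace and stop on an object; "force" is the grip in N (left out, the last holds). Time passes only in rows, so rows that do not move let the fingers close. It gives the time, the measured TCP pose, the force, the opening and the grip force at its end, in the units of the state.
- bot.get_obs(): the state, without advancing time (a new reading comes with each control period).
- viewer.camera(name): name is "scene" or "side" or "wrist"; returns a dict with "color" (480x640x3 uint8, red, green, blue), "depth" (480x640 float32, m along the optical axis (not along the pixel's ray), 0 where there is no reading), "vfov" (degrees; the focal length in pixels is half the picture's height over the tangent of half this angle, whatever the lens; pixels are square), "cx", "cy" (the principal point, pixels), "position" and "attitude" of the camera in the world; the wrist camera has in their place "tool_from_camera" (4x4, takes a point from camera to tool coordinates, whose origin is the TCP and whose axes are the flange's). Camera axes: x right, y down, z forward; pixel columns grow to the right and rows downward; lengths in m; the calibration is good to about 2 mm. A picture is of the moment at which its call begins: read the wrist's pose just before it.
- bot.job_done(): hands the job in; it is judged then, once.
Trained networks look in a picture, given as the dict that the camera call returned (one of the last four; its "shot" number tells which), for a name from the list of things; names that differ only in an ending like _2 or _b are one class to them, and where a whole thing is asked for, a point or a joint stands for the part that bears it (a point fixed in the world has none). Each returns a list of dicts, best first, with "p" (0 to 1); they miss things now and then, are a little off and sometimes report something else, mostly with a low value. They report only what shows in the picture. A call takes as long as a camera call.
- finder.boxes_of(picture, thing): "position" ([column, row] in pixels, amid what is visible of it).
- finder.pinpoint(picture, thing): "position" ([column, row] in pixels: a listed point, or the origin of a listed thing).
The state is a dict: "time": time; "q": joint angles; "qd": joint speeds; "joint_efforts": joint torques, N m; "ee_pos": TCP position; "tcp_rot": TCP orientation; "wrist_force": force on the tool from outside, world axes, zero at the start; "torque": the same for the moment, N m; "opening": finger opening in m; "grasp_force": force on a finger pad.
Only numpy, scipy, OpenCV 4.12 (cv2) and the standard library are available. Lean on these libraries where they do the work, as an engineer would, in place of code of your own. Each camera call takes 0.05 s, during which the arm holds its last target. There are 200 camera calls.

## Task

Load the jar carousel: first set the flat-lidded jar down into the empty pocket marked with one stud, then set the jar with the knobbed lid down into the empty pocket marked with two studs, letting go of each. Then turn the carousel until the knobbed jar stands squarely at the pointer of the carousel's base, and keep the turntable still by gripping the bar on its centre post: finish while holding the bar, do not let go. Leave everything else on the bench where it is.

Things in the scene. Friction and masses are not known exactly. Their poses are not given: they have to be found in the camera images.
- stand: fixed white base of the carousel. Origin on the bench on the turning axis, z up. A white tongue, the pointer (22 mm wide, 11 mm high, round end with a dark dot 172 mm from the axis), sticks out from under the turntable along the base's own -x, roughly towards the robot, and marks the front.
- front_spot (a point): fixed point on the base's pointer direction, 88 mm from the turning axis, at the height of the pocket floors (25 mm above the bench): where the foot of the knobbed jar must finally be.
- carousel: plywood turntable, 270 mm wide, top 22 mm above the bench; turns about its z either way, stays where left (friction 0.1 N m). Origin on the axis, 12 mm above the bench. Around it, 88 mm from the axis, anticlockwise from above every 60 degrees from its own +x: pocket one, pot, pocket two, pot, pocket three, pot. Pots: fixed white bottles 36 mm wide, tops 78 mm above the bench.
- grip_bar (a point): middle of the steel grip bar on the carousel's thin centre post, on the turning axis, 96 mm above the bench. The bar is 44 mm long along the turntable's own x, 12 mm thick along its y, 28 mm high (82 to 110 mm above the bench). It turns the turntable. Pinch it across its thickness from above. Axes as the turntable's.
- pocket1 (a point): centre of the inner floor of empty pocket one: a dark grey open cup on the turntable, 44 mm inside, 52 mm outside diameter, 13 mm deep, floor 25 mm and rim 38 mm above the bench. Marked by one dark stud (9 mm wide, 3 mm high) outside it, 125 mm from the axis. Turns with the turntable.
- pocket2 (a point): the same for empty pocket two, an identical cup marked by two dark studs side by side; 120 degrees anticlockwise (from above) of pocket one. (A third identical cup, marked by three studs, stays empty.)
- flat_jar: loose upright jar with a flat lid: body of white glazed ceramic, 39 mm diameter, straight from 2 to 52 mm above its underside (2 mm chamfer at the foot), then a flat dark grey lid of 39 mm diameter up to 62 mm. Origin at the centre of its underside, z up. About 0.1 kg.
- knob_jar: loose upright jar with a knobbed lid: body of white glazed ceramic, 39 mm diameter, straight from 2 to 52 mm above its underside (2 mm chamfer at the foot), then a dark grey conical lid that narrows to a knob 18 mm wide, top at 78 mm. Origin at the centre of its underside, z up. About 0.1 kg.
- squat_jar: bystander: loose low wide white jar with flat dark grey lid, 64 mm diameter, 40 mm high; origin at the centre of its underside. Not part of the job.
- cast: bystander: plaster tooth model, 60 x 66 x 33 mm, origin under its centre.
- handpiece: bystander: micromotor handpiece lying on the bench, 160 mm long, 20 mm thick, along its own x.
- rinse_bottle: bystander: white bottle, 60 mm diameter, 150 mm high, origin under its centre.
- mixing_bowl: bystander: dark rubber mixing bowl, 100 mm wide, 50 mm high, origin under its centre.
- spatula: bystander: spatula lying on the bench along its own x, 170 mm long.

How it is judged:
By the outcome, as a careful person would: the job done as asked, in the order asked, and still so for the second after the job is handed in, while the arm keeps its last pose, push and grip.
It also fails if it takes over 72 s, if anything falls off the work surface, if the arm or the gripper's body presses on something with over 40 N, if the wrist force passes 120 N, or if a joint passes its speed limit or range.

## Working session

There is one attempt and no reset: what is moved stays moved. The work goes in short steps, Python scripts to look and compute and a tool call to move; the robot and the scene stay as the last step left them, time stands still between calls to the robot, and variables do not carry over. Pictures are saved under pics/ and viewed, at most 10 in all, crops included, and the job is handed in when it is done.

Besides the shell and the picture viewer there is one more tool, called after "Emit:" as name(argument=value, ...), one argument or row to a line, values as JSON. move_arm: Moves the arm, as the interface text tells. Its arguments: {"type":"object","properties":{"offset":{"type":"array","items":{"type":"array","items":{"type":"number"}}},"twist":{"type":"array","items":{"type":"array","items":{"type":"number"}}},"grip":{"type":"array","items":{"type":"number"}},"force":{"type":"number"}},"required":["offset","twist","grip"]}

```bash
mkdir -p pics; ls; cat > h.py <<'E'
import numpy as np, cv2
from scipy.spatial.transform import Rotation as R
from workcell import bot, viewer, finder
def pose():
    o=bot.get_obs(); return np.array(o['ee_pos']), R.from_euler('xyz',o['tcp_rot'],degrees=True).as_matrix()
def cam(name):
    p,Rm=pose(); c=viewer.camera(name)
    if name=='wrist':
        T=np.array(c['tool_from_camera']); c['Rw']=Rm@T[:3,:3]; c['pw']=Rm@T[:3,3]+p
    else:
        c['pw']=np.array(c['position']); a=np.array(c['attitude'])
        c['Rw']=a if a.shape==(3,3) else R.from_euler('xyz',a,degrees=True).as_matrix()
    c['f']=240/np.tan(np.radians(c['vfov'])/2); return c
def ray(c,uv): return c['Rw']@np.array([(uv[0]-c['cx'])/c['f'],(uv[1]-c['cy'])/c['f'],1])
def onz(c,uv,z):
    d=ray(c,uv); return c['pw']+d*(z-c['pw'][2])/d[2]
def proj(c,P):
    q=c['Rw'].T@(np.array(P)-c['pw']); return [q[0]/q[2]*c['f']+c['cx'],q[1]/q[2]*c['f']+c['cy']]
def save(c,n): cv2.imwrite('pics/'+n,c['color'][:,:,::-1])
E
python3 - <<'E'
from h import *
print(bot.get_obs())
Z=dict(stand=0,carousel=.012,grip_bar=.096,pocket1=.025,pocket2=.025,front_spot=.025,flat_jar=0,knob_jar=0,squat_jar=0,cast=0,handpiece=.01,rinse_bottle=0,mixing_bowl=0)
for n in ['scene','side','wrist']:
    c=cam(n); save(c,n+'0.png'); print(n,{k:c[k] for k in c if k not in('color','depth')})
    for t in Z:
        r=finder.pinpoint(c,t)[:2]
        print(t,[(np.round(x['position']).tolist(),round(x['p'],2),np.round(onz(c,x['position'],Z[t]),3).tolist()) for x in r])
E
```

```text
pics
{'time': 0.0, 'q': array([-5.63731218e-04,  5.01375062e+00,  1.00332932e+01,  9.50992506e+01,
        4.94582198e-04,  9.00009687e+01]), 'qd': array([ 0.04156568,  0.11963111, -0.01884644, -0.1008119 , -0.05269188,
       -0.01923887]), 'joint_efforts': array([ 7.68234549e-04, -5.20392072e+01,  4.64802504e+01,  1.63646933e-02,
        2.23589603e-05, -6.77332673e-05]), 'ee_pos': array([ 5.49799710e-01, -3.13922149e-06,  2.52547218e-01]), 'tcp_rot': array([-1.79920292e+02, -4.93234160e-04,  8.99984669e+01]), 'wrist_force': array([-0.43611462, -0.24450628,  0.214578  ]), 'torque': array([ 0.03745224, -0.05482566,  0.03930511]), 'grasp_force': 0.0, 'opening': 0.08543177738695953}
scene {'vfov': 43.47561010822447, 'cx': 323.51084365960526, 'cy': 226.28335989386184, 'position': array([ 1.07087811, -0.90782979,  1.44802799]), 'attitude': array([-142.32352444,   -0.51711674,   28.24061051]), 'shot': 1, 'pw': array([ 1.07087811, -0.90782979,  1.44802799]), 'Rw': array([[ 0.88093241,  0.37936586, -0.28291276],
       [ 0.47315603, -0.69465382,  0.54182971],
       [ 0.00902527, -0.611177
[... 3217 characters left out ...]
, 0.37400731]), 'f': np.float64(422.1580732860113)}
stand [([360.0, 269.0], 0.73, [0.587, -0.07, 0.0])]
carousel [([361.0, 269.0], 0.56, [0.587, -0.064, 0.012])]
grip_bar [([370.0, 310.0], 0.64, [0.586, -0.065, 0.096])]
pocket1 [([344.0, 178.0], 0.81, [0.57, 0.02, 0.025]), ([288.0, 333.0], 0.62, [0.52, -0.123, 0.025])]
pocket2 [([344.0, 178.0], 0.81, [0.57, 0.02, 0.025]), ([288.0, 333.0], 0.62, [0.52, -0.123, 0.025])]
front_spot [([262.0, 270.0], 0.8, [0.498, -0.061, 0.025]), ([363.0, 269.0], 0.54, [0.587, -0.06, 0.025])]
flat_jar []
knob_jar []
squat_jar []
cast [([359.0, 269.0], 0.17, [0.587, -0.069, 0.0])]
handpiece []
rinse_bottle []
mixing_bowl [([612.0, 78.0], 0.61, [0.792, 0.1, 0.0])]
```

View pics/wrist0.png

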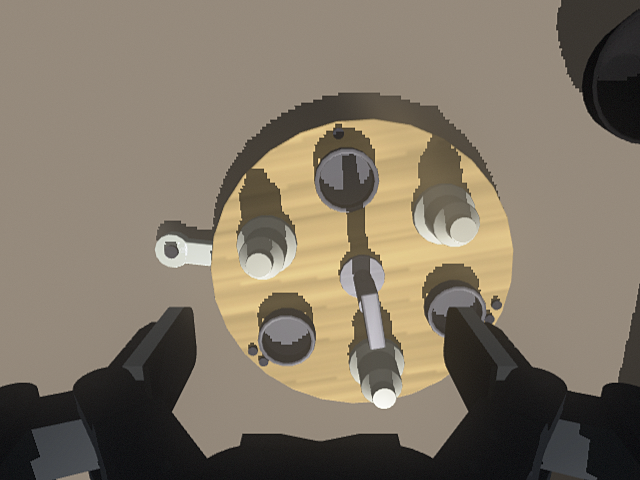

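View pics/side0.png

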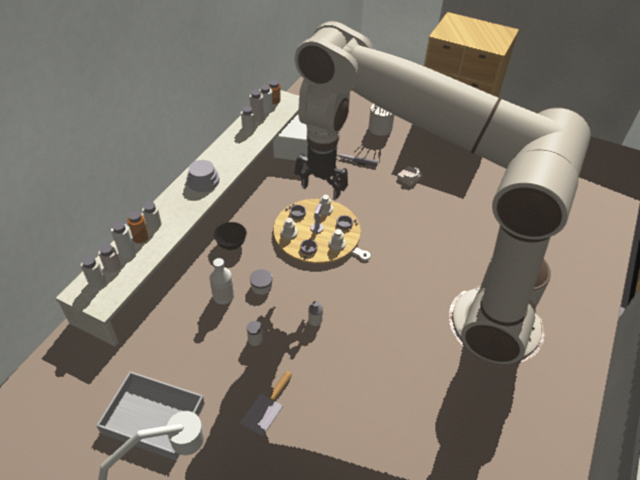

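The wrist view shows pocket 1 at (346,178) with one stud. Pocket 2 is at (287,338) with two studs, and the pointer dot is at (171,250). In the side view the knob jar is at (316,315) and the flat jar at (255,335). I'll move over the jars for a closer look.

Emit:
move_arm(
  offset=[
    [5,-1,0],
    [5,-1,0],
    [5,-1,0],
    [5,-1,0],
    [5,-1,0],
  ],
  twist=[
    [0,0,0],
    [0,0,0],
    [0,0,0],
    [0,0,0],
    [0,0,0],
  ],
  grip=[1,1,1,1,1],
)

```text
time: 2.6
ee_pos: [0.5003, 0.247, 0.2535]
tcp_rot: [180.0, -0.0, 90.0]
wrist_force: [1.2, -0.1, 0.4]
opening: 0.0855
grasp_force: 0.0
```

Emit:
move_arm(
  offset=[
    [4,0,0],
    [0,0,0],
    [0,0,0],
  ],
  twist=[
    [0,0,0],
    [0,0,0],
    [0,0,0],
  ],
  grip=[1,1,1],
)

```text
time: 2.9
ee_pos: [0.5006, 0.2859, 0.2529]
tcp_rot: [-180.0, 0.0, 90.1]
wrist_force: [-0.1, -0.7, -0.3]
opening: 0.0854
grasp_force: 0.0
```

```bash
cat > circ.py <<'E'
from h import *
def look(c,t,z):
    return [(np.round(x['position']).tolist(),round(x['p'],2),np.round(onz(c,x['position'],z),4).tolist()) for x in finder.pinpoint(c,t)[:2]]
E
python3 - <<'E'
from circ import *
c=cam('wrist'); save(c,'w1.png'); print(pose()[0],c['pw'])
for t in ['flat_jar','knob_jar']: print(t,look(c,t,0),[(b['position'],b['p']) for b in finder.boxes_of(c,t)[:2]])
# 3d points from depth: body/lids
v,u=np.mgrid[0:480,0:640]; d=c['depth']
P=np.stack([(u-c['cx'])/c['f']*d,(v-c['cy'])/c['f']*d,d],-1)@c['Rw'].T+c['pw']
m=(d>0)&(P[...,2]>.02)&(P[...,2]<.12)&(P[...,1]>.12)&(v<330)
n,l,s,_=cv2.connectedComponentsWithStats(m.astype(np.uint8))
for i in range(1,n):
    if s[i,4]>200:
        Q=P[l==i]; top=Q[:,2].max(); T=Q[Q[:,2]>top-.006]; print(s[i],top.round(4),T[:,:2].min(0),T[:,:2].max(0),(T[:,:2].min(0)+T[:,:2].max(0))/2)
E
```

```text
[0.50092451 0.28500826 0.25313016] [0.49980849 0.35706871 0.37358229]
flat_jar [] [([398.1, 114.2], 0.75)]
knob_jar [([260.0, 260.0], 0.72, [0.4441, 0.225, 0.0])] [([253.7, 271.2], 0.7), ([395.2, 112.8], 0.5)]
[ 366   85   61   57 2647] 0.0649 [0.5369258  0.33823821] [0.57535375 0.37651344] [0.55613977 0.35737583]
[ 529  179  111   98 8167] 0.12 [0.69240505 0.25984613] [0.70756415 0.29093262] [0.6999846  0.27538938]
[ 226  246   52   58 2294] 0.0801 [0.43472723 0.21787203] [0.45220011 0.23574115] [0.44346367 0.22680659]
[ 432  269   78   61 3084] 0.0428 [0.60033392 0.17578663] [0.66424249 0.22639708] [0.6322882  0.20109186]
```

Emit:
move_arm(
  offset=[
    [3.6,2.8,0],
    [3.6,2.7,0],
    [0,0,4],
    [0,0,4],
    [0,0,4],
  ],
  twist=[
    [0,0,0],
    [0,0,0],
    [0,0,0],
    [0,0,0],
    [0,0,0],
  ],
  grip=[1,1,1,1,1],
)

```text
time: 3.65
ee_pos: [0.5567, 0.3566, 0.1316]
tcp_rot: [180.0, -0.0, 89.9]
wrist_force: [-0.1, 0.6, -0.3]
opening: 0.0851
grasp_force: 0.0
```

Emit:
move_arm(
  offset=[
    [0,0,3],
    [0,0,1],
    [0,0,0],
  ],
  twist=[
    [0,0,0],
    [0,0,0],
    [0,0,0],
  ],
  grip=[1,1,1],
)

```text
time: 3.95
ee_pos: [0.5557, 0.3562, 0.0924]
tcp_rot: [-179.9, 0.1, 89.9]
wrist_force: [-0.4, 0.1, 1.0]
opening: 0.0855
grasp_force: 0.0
```

Emit:
move_arm(
  offset=[
    [0,0,3],
    [0,0,2.1],
    [0,0,0],
    [0,0,0],
    [0,0,0],
  ],
  twist=[
    [0,0,0],
    [0,0,0],
    [0,0,0],
    [0,0,0],
    [0,0,0],
  ],
  grip=[1,1,1,0.3,0.3],
  force=35,
)

```text
time: 4.45
ee_pos: [0.5571, 0.3577, 0.045]
tcp_rot: [179.8, -0.1, 90.0]
wrist_force: [-0.0, 1.8, -0.4]
opening: 0.0589
grasp_force: 0.0
```

Emit:
move_arm(
  offset=[
    [0,0,0],
    [0,0,0],
    [0,0,0],
    [0,0,0],
    [0,0,0],
  ],
  twist=[
    [0,0,0],
    [0,0,0],
    [0,0,0],
    [0,0,0],
    [0,0,0],
  ],
  grip=[0.3,0.3,0.3,0.3,0.3],
)

```text
time: 4.95
ee_pos: [0.5567, 0.3576, 0.0442]
tcp_rot: [179.9, -0.1, 90.0]
wrist_force: [0.5, -0.5, 6.6]
opening: 0.0381
grasp_force: 34.7
```

Emit:
move_arm(
  offset=[
    [0,0,-3],
    [0,0,-5],
    [0,0,-5],
    [-4,0,-3],
    [-5,0,0],
  ],
  twist=[
    [0,0,0],
    [0,0,0],
    [0,0,0],
    [0,0,0],
    [0,0,0],
  ],
  grip=[0.3,0.3,0.3,0.3,0.3],
)

```text
time: 5.45
ee_pos: [0.5572, 0.2683, 0.2081]
tcp_rot: [179.6, -0.2, 90.2]
wrist_force: [0.8, -0.0, -1.5]
opening: 0.0384
grasp_force: 35.6
```

Emit:
move_arm(
  offset=[
    [-5,0,0],
    [-5,0,0],
    [-5,0,0],
    [-5,0,0],
    [-5,0,0],
  ],
  twist=[
    [0,0,0],
    [0,0,0],
    [0,0,0],
    [0,0,0],
    [0,0,0],
  ],
  grip=[0.3,0.3,0.3,0.3,0.3],
)

```text
time: 5.95
ee_pos: [0.5556, 0.0153, 0.203]
tcp_rot: [179.9, -0.0, 90.0]
wrist_force: [1.7, -0.1, -1.4]
opening: 0.0381
grasp_force: 35.6
```

Emit:
move_arm(
  offset=[
    [-3,0,0],
    [0,0,0],
    [0,0,0],
  ],
  twist=[
    [0,0,0],
    [0,0,0],
    [0,0,0],
  ],
  grip=[0.3,0.3,0.3],
)

```text
time: 6.25
ee_pos: [0.556, -0.0134, 0.2027]
tcp_rot: [180.0, -0.0, 89.9]
wrist_force: [-0.1, 0.3, -1.3]
opening: 0.0387
grasp_force: 35.6
```

```bash
cat >> circ.py <<'E'
from scipy.optimize import least_squares
def pts(c):
    v,u=np.mgrid[0:480,0:640]; d=c['depth']
    P=np.stack([(u-c['cx'])/c['f']*d,(v-c['cy'])/c['f']*d,d],-1)@c['Rw'].T+c['pw']
    P[d==0]=np.nan; return P
def rim(P,g,ax=None):
    # fit cup rim annulus (r 22..26, z~.038) near guess g
    Q=P[(abs(P[...,2]-.038)<.004)&(np.hypot(P[...,0]-g[0],P[...,1]-g[1])<.034)]
    f=lambda p: np.hypot(Q[:,0]-p[0],Q[:,1]-p[1])-.024
    r=least_squares(f,g,loss='soft_l1',f_scale=.001); a=np.arctan2(Q[:,1]-r.x[1],Q[:,0]-r.x[0])
    return r.x.round(4),len(Q),np.sqrt(np.mean(f(r.x)**2)).round(4),np.histogram(a,8,(-np.pi,np.pi))[0]
E
python3 - <<'E'
from circ import *
c=cam('wrist'); save(c,'w2.png'); print(bot.get_obs()['ee_pos'],bot.get_obs()['opening'],bot.get_obs()['grasp_force'])
P=pts(c)
for g in [(.571,.018),(.519,-.124),(.673,-.092)]: print(rim(P,g))
for t in ['pocket1','carousel','grip_bar']: print(t,look(c,t,dict(pocket1=.025,carousel=.012,grip_bar=.096)[t]))
E
```

```text
[ 0.55599279 -0.01263444  0.20259489] 0.038423838657501444 35.59613987803459
(array([0.5705, 0.0199]), 1355, np.float64(0.0012), array([163, 166, 173, 171, 172, 171, 174, 165]))
(array([ 0.519, -0.124]), 0, np.float64(nan), array([0, 0, 0, 0, 0, 0, 0, 0]))
(array([ 0.6685, -0.0957]), 1250, np.float64(0.0013), array([123, 142, 178, 176, 135, 145, 181, 170]))
pocket1 [([340.0, 173.0], 0.8, [0.5697, 0.0176, 0.025])]
carousel [([361.0, 276.0], 0.84, [0.5876, -0.0655, 0.012])]
grip_bar []
  return _methods._mean(a, axis=axis, dtype=dtype,
  ret = ret.dtype.type(ret / rcount)
```

View pics/w2.png

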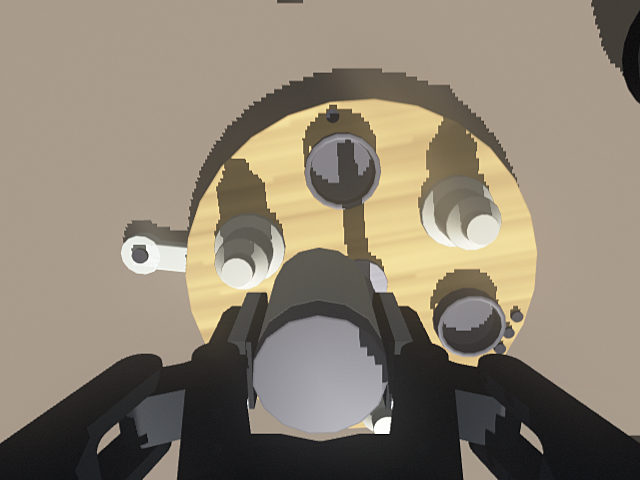

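```bash
python3 - <<'E'
from circ import *
c=cam('wrist'); p=pose()[0]; P=pts(c)
m=(abs(P[...,0]-p[0])<.03)&(abs(P[...,1]-p[1])<.04)&(P[...,2]>.17)&(P[...,2]<.24)
Q=P[m]; print(p,np.percentile(Q[:,2],[5,50,95]))
T=Q[(abs(Q[:,2]-np.median(Q[:,2]))<.004)]
lo,hi=np.percentile(T[:,:2],[0.3,99.7],axis=0); print(lo,hi,(lo+hi)/2,hi-lo)
E
```

```text
[ 0.55601757 -0.01181674  0.20233829] [0.18571685 0.21987949 0.23415879]
[ 0.53017148 -0.03022558] [0.58080415 0.00751259] [ 0.55548782 -0.01135649] [0.05063267 0.03773817]
```

Emit:
move_arm(
  offset=[
    [3.2,1.5,0],
    [0,0,4],
    [0,0,4],
    [0,0,2.5],
    [0,0,0],
  ],
  twist=[
    [0,0,0],
    [0,0,0],
    [0,0,0],
    [0,0,0],
    [0,0,0],
  ],
  grip=[0.3,0.3,0.3,0.3,0.3],
)

```text
time: 7.0
ee_pos: [0.5688, 0.02, 0.0933]
tcp_rot: [-179.6, 0.0, 90.1]
wrist_force: [-0.3, 0.1, 0.5]
opening: 0.038
grasp_force: 35.7
```

Emit:
move_arm(
  offset=[
    [0,0,0],
    [0,0,0],
  ],
  twist=[
    [0,0,0],
    [0,0,0],
  ],
  grip=[0.3,0.3],
)

```text
time: 7.2
ee_pos: [0.572, 0.0195, 0.0995]
tcp_rot: [179.8, -0.0, 90.0]
wrist_force: [-0.2, 1.0, -0.3]
opening: 0.0381
grasp_force: 35.7
```

Emit:
move_arm(
  offset=[
    [0,0,1],
    [0,0,0.6],
    [0,0,0.6],
    [0,0,0.5],
    [0,0,0],
  ],
  twist=[
    [0,0,0],
    [0,0,0],
    [0,0,0],
    [0,0,0],
    [0,0,0],
  ],
  grip=[0.3,0.3,0.3,0.3,0.3],
)

```text
time: 7.7
ee_pos: [0.5708, 0.0191, 0.0697]
tcp_rot: [-180.0, 0.0, 90.0]
wrist_force: [-0.5, 0.5, -1.2]
opening: 0.0384
grasp_force: 35.8
```

Emit:
move_arm(
  offset=[
    [0,0,0.3],
    [0,0,0],
    [0,0,0],
  ],
  twist=[
    [0,0,0],
    [0,0,0],
    [0,0,0],
  ],
  grip=[0.3,0.3,0.3],
)

```text
time: 8.0
ee_pos: [0.5721, 0.0192, 0.0692]
tcp_rot: [179.8, -0.0, 90.0]
wrist_force: [-1.1, 0.4, 8.7]
opening: 0.0383
grasp_force: 36.6
```

Emit:
move_arm(
  offset=[
    [0,0,0],
    [0,0,0],
    [0,0,0],
    [0,0,0],
    [0,0,0],
  ],
  twist=[
    [0,0,0],
    [0,0,0],
    [0,0,0],
    [0,0,0],
    [0,0,0],
  ],
  grip=[0.7,0.7,0.7,0.7,0.7],
)

```text
time: 8.5
ee_pos: [0.5709, 0.0191, 0.0671]
tcp_rot: [-180.0, 0.0, 90.0]
wrist_force: [0.5, -0.1, -0.4]
opening: 0.0597
grasp_force: 0.0
```

Emit:
move_arm(
  offset=[
    [0,0,-2],
    [0,0,-4],
    [0,0,-5],
    [0,0,-5],
    [0,0,0],
  ],
  twist=[
    [0,0,0],
    [0,0,0],
    [0,0,0],
    [0,0,0],
    [0,0,0],
  ],
  grip=[0.7,0.7,0.7,1,1],
)

```text
time: 9.0
ee_pos: [0.5728, 0.0192, 0.235]
tcp_rot: [179.4, -0.0, 90.0]
wrist_force: [0.8, -0.1, -0.3]
opening: 0.085
grasp_force: 0.0
```

```bash
python3 - <<'E'
from circ import *
c=cam('wrist'); P=pts(c); print(pose()[0])
m=(np.hypot(P[...,0]-.5705,P[...,1]-.02)<.04)&(P[...,2]>.06)&(P[...,2]<.12)
Q=P[m]; top=np.percentile(Q[:,2],99); T=Q[abs(Q[:,2]-top)<.005]; print(len(T),top,T[:,:2].min(0),T[:,:2].max(0),(T[:,:2].min(0)+T[:,:2].max(0))/2, T[:,:2].mean(0))
for g in [(.519,-.124),(.6685,-.0957)]:
  try: print(rim(P,g))
  except Exception as e: print(e)
E
```

```text
[0.57234632 0.01917924 0.2313054 ]
2598 0.0887405914328713 [ 5.52755300e-01 -1.13548428e-04] [0.5904872  0.03855289] [0.57162125 0.01921967] [0.57148389 0.01979713]
(array([ 0.5188, -0.122 ]), 918, np.float64(0.0013), array([115, 132, 117,  95, 109, 130, 127,  93]))
(array([ 0.6685, -0.0967]), 642, np.float64(0.0013), array([ 98, 121,  96,   0,   0,  72, 134, 121]))
```

Emit:
move_arm(
  offset=[
    [4.2,-2.5,0],
    [4.2,-2.5,0],
    [4.2,-2.5,0],
    [4.2,-2.6,0],
    [4.0,-2.7,0],
  ],
  twist=[
    [0,0,0],
    [0,0,0],
    [0,0,0],
    [0,0,0],
    [0,0,0],
  ],
  grip=[1,1,1,1,1],
)

```text
time: 9.55
ee_pos: [0.4414, 0.2284, 0.2261]
tcp_rot: [-179.9, 0.0, 90.0]
wrist_force: [1.9, -0.2, 1.3]
opening: 0.0854
grasp_force: 0.0
```

Emit:
move_arm(
  offset=[
    [0,0,4],
    [0,0,4],
    [0,0,1],
    [0,0,0],
    [0,0,0],
  ],
  twist=[
    [0,0,0],
    [0,0,0],
    [0,0,0],
    [0,0,0],
    [0,0,0],
  ],
  grip=[1,1,1,1,1],
)

```text
time: 10.05
ee_pos: [0.4435, 0.2271, 0.1386]
tcp_rot: [179.9, -0.0, 90.0]
wrist_force: [0.3, -1.0, 0.6]
opening: 0.0856
grasp_force: 0.0
```

Emit:
move_arm(
  offset=[
    [0,0,4],
    [0,0,3],
    [0,0,1.5],
    [0,0,0.9],
    [0,0,0],
  ],
  twist=[
    [0,0,0],
    [0,0,0],
    [0,0,0],
    [0,0,0],
    [0,0,0],
  ],
  grip=[1,1,1,1,1],
)

```text
time: 10.55
ee_pos: [0.4433, 0.2271, 0.0437]
tcp_rot: [180.0, -0.0, 90.0]
wrist_force: [-0.4, -0.1, 0.0]
opening: 0.0854
grasp_force: 0.0
```

Emit:
move_arm(
  offset=[
    [0,0,0],
    [0,0,0],
    [0,0,0],
    [0,0,0],
    [0,0,0],
  ],
  twist=[
    [0,0,0],
    [0,0,0],
    [0,0,0],
    [0,0,0],
    [0,0,0],
  ],
  grip=[0.3,0.3,0.3,0.3,0.3],
)

```text
time: 11.05
ee_pos: [0.4435, 0.2274, 0.0444]
tcp_rot: [179.9, -0.0, 90.0]
wrist_force: [-0.3, -0.8, 6.9]
opening: 0.038
grasp_force: 35.1
```

Emit:
move_arm(
  offset=[
    [0,0,0],
    [0,0,0],
  ],
  twist=[
    [0,0,0],
    [0,0,0],
  ],
  grip=[0.3,0.3],
)

```text
time: 11.25
ee_pos: [0.4435, 0.2274, 0.0444]
tcp_rot: [179.9, -0.0, 90.0]
wrist_force: [-0.2, 0.2, 6.9]
opening: 0.038
grasp_force: 35.1
```

Emit:
move_arm(
  offset=[
    [0,0,-3],
    [0,0,-5],
    [0,0,-5],
    [-4.6,0.9,-3],
    [-4.8,0.9,0],
  ],
  twist=[
    [0,0,0],
    [0,0,0],
    [0,0,0],
    [0,0,0],
    [0,0,0],
  ],
  grip=[0.3,0.3,0.3,0.3,0.3],
)

```text
time: 11.75
ee_pos: [0.4614, 0.1384, 0.2049]
tcp_rot: [179.6, -0.1, 90.2]
wrist_force: [1.5, -1.4, -1.2]
opening: 0.0376
grasp_force: 35.8
```

Emit:
move_arm(
  offset=[
    [-4.8,0.9,0],
    [-4.8,0.9,0],
    [-4.8,0.9,0],
    [-4.8,1.0,0],
    [-4.8,1.0,0],
  ],
  twist=[
    [0,0,0],
    [0,0,0],
    [0,0,0],
    [0,0,0],
    [0,0,0],
  ],
  grip=[0.3,0.3,0.3,0.3,0.3],
)

```text
time: 12.25
ee_pos: [0.507, -0.1042, 0.2005]
tcp_rot: [180.0, 0.0, 90.0]
wrist_force: [1.1, 0.9, -1.5]
opening: 0.0379
grasp_force: 35.8
```

Emit:
move_arm(
  offset=[
    [-4.8,1.0,0],
    [0,0,0],
    [0,0,0],
    [0,0,0],
  ],
  twist=[
    [0,0,0],
    [0,0,0],
    [0,0,0],
    [0,0,0],
  ],
  grip=[0.3,0.3,0.3,0.3],
)

```text
time: 12.65
ee_pos: [0.5169, -0.1495, 0.2002]
tcp_rot: [-180.0, -0.0, 90.0]
wrist_force: [-0.9, -1.1, -1.4]
opening: 0.0382
grasp_force: 35.8
```

```bash
python3 - <<'E'
from circ import *
c=cam('wrist'); P=pts(c); p=pose()[0]; print(p); save(c,'w3.png')
print(rim(P,(.519,-.122)))
m=(abs(P[...,0]-p[0])<.03)&(abs(P[...,1]-p[1])<.04)&(P[...,2]>.17)
Q=P[m]; top=np.percentile(Q[:,2],99.5); T=Q[Q[:,2]>top-.004]; print(top,T[:,:2].min(0),T[:,:2].max(0),(T[:,:2].min(0)+T[:,:2].max(0))/2)
E
```

```text
[ 0.51696544 -0.14918286  0.20035308]
(array([ 0.5186, -0.1227]), 1369, np.float64(0.0012), array([169, 173, 167, 174, 166, 175, 182, 163]))
0.2699623979042704 [ 0.49326159 -0.1340095 ] [ 0.53889734 -0.12905269] [ 0.51607947 -0.1315311 ]
```

View pics/w3.png

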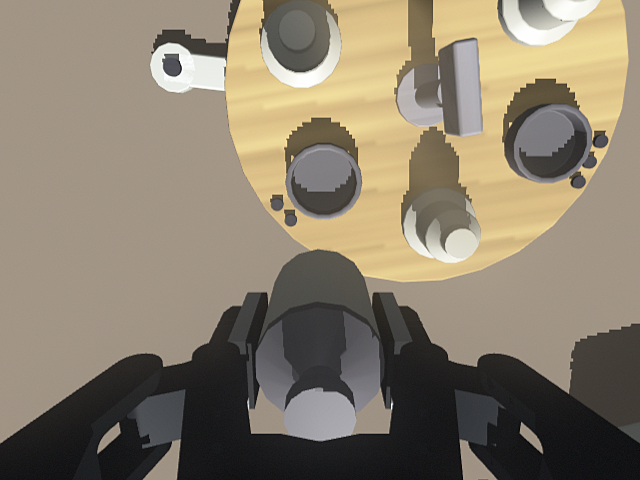

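The knob jar hangs straight in the gripper. Pocket 2, with two studs at (277,203) and (290,219), is centred at (323,180).

Emit:
move_arm(
  offset=[
    [2.7,0.2,0],
    [0,0,4],
    [0,0,4],
    [0,0,2.2],
    [0,0,0],
  ],
  twist=[
    [0,0,0],
    [0,0,0],
    [0,0,0],
    [0,0,0],
    [0,0,0],
  ],
  grip=[0.3,0.3,0.3,0.3,0.3],
)

```text
time: 13.2
ee_pos: [0.5172, -0.1214, 0.0952]
tcp_rot: [-179.7, -0.1, 90.1]
wrist_force: [-0.4, 0.5, -1.5]
opening: 0.0381
grasp_force: 35.7
```

Emit:
move_arm(
  offset=[
    [0,0,0],
    [0,0,0],
  ],
  twist=[
    [0,0,0],
    [0,0,0],
  ],
  grip=[0.3,0.3],
)

```text
time: 13.4
ee_pos: [0.52, -0.1229, 0.1004]
tcp_rot: [179.8, 0.0, 90.0]
wrist_force: [0.0, -0.7, -1.7]
opening: 0.0378
grasp_force: 35.7
```

Emit:
move_arm(
  offset=[
    [0,0,1],
    [0,0,0.6],
    [0,0,0.6],
    [0,0,0.5],
    [0,0,0.1],
  ],
  twist=[
    [0,0,0],
    [0,0,0],
    [0,0,0],
    [0,0,0],
    [0,0,0],
  ],
  grip=[0.3,0.3,0.3,0.3,0.3],
)

```text
time: 13.9
ee_pos: [0.5187, -0.1232, 0.0694]
tcp_rot: [-179.9, -0.0, 90.0]
wrist_force: [-0.9, 0.8, -1.2]
opening: 0.0383
grasp_force: 35.8
```

Emit:
move_arm(
  offset=[
    [0,0,0.3],
    [0,0,0],
    [0,0,0],
  ],
  twist=[
    [0,0,0],
    [0,0,0],
    [0,0,0],
  ],
  grip=[0.3,0.3,0.3],
)

```text
time: 14.2
ee_pos: [0.5197, -0.1239, 0.0693]
tcp_rot: [179.9, 0.1, 90.0]
wrist_force: [-3.7, -2.7, 12.7]
opening: 0.0376
grasp_force: 37.0
```

Emit:
move_arm(
  offset=[
    [0,0,0],
    [0,0,0],
    [0,0,0],
    [0,0,0],
    [0,0,0],
  ],
  twist=[
    [0,0,0],
    [0,0,0],
    [0,0,0],
    [0,0,0],
    [0,0,0],
  ],
  grip=[0.7,0.7,0.7,0.7,0.7],
)

```text
time: 14.7
ee_pos: [0.519, -0.1231, 0.0671]
tcp_rot: [-180.0, -0.0, 90.0]
wrist_force: [0.2, -0.7, 0.6]
opening: 0.0598
grasp_force: 0.0
```

Emit:
move_arm(
  offset=[
    [0,0,-2],
    [0,0,-4],
    [0,0,-5],
    [0,0,-5],
    [3,2,-4],
  ],
  twist=[
    [0,0,0],
    [0,0,0],
    [0,0,0],
    [0,0,0],
    [0,0,0],
  ],
  grip=[0.7,0.7,0.7,0.7,0.7],
)

```text
time: 15.2
ee_pos: [0.5369, -0.0969, 0.2683]
tcp_rot: [179.8, 0.1, 89.8]
wrist_force: [1.6, -0.4, 1.0]
opening: 0.0598
grasp_force: 0.0
```

Emit:
move_arm(
  offset=[
    [3,2,0],
    [0,0,0],
    [0,0,0],
    [0,0,0],
  ],
  twist=[
    [0,0,0],
    [0,0,0],
    [0,0,0],
    [0,0,0],
  ],
  grip=[0.5,0.5,0.5,0.5],
)

```text
time: 15.6
ee_pos: [0.5571, -0.0657, 0.2638]
tcp_rot: [-179.9, 0.0, 90.0]
wrist_force: [-0.9, -0.5, 0.2]
opening: 0.0429
grasp_force: 0.0
```

```bash
python3 - <<'E'
from circ import *
c=cam('wrist'); P=pts(c); p=pose()[0]; print(p); save(c,'w4.png')
def top(g,r,z0,dz=.005):
    m=(np.hypot(P[...,0]-g[0],P[...,1]-g[1])<r)&(P[...,2]>z0)&(P[...,2]<.13); Q=P[m]
    t=np.percentile(Q[:,2],98); T=Q[abs(Q[:,2]-t)<dz]; return t.round(4),len(T),((T[:,:2].min(0)+T[:,:2].max(0))/2).round(4),T[:,:2].mean(0).round(4)
print('flat',top((.5705,.02),.03,.05)); print('knob',top((.519,-.1235),.03,.08)); print('pk3',rim(P,(.6685,-.096)))
m=(np.hypot(P[...,0]-.586,P[...,1]+.066)<.032)&(P[...,2]>.104)&(P[...,2]<.118); Q=P[m][:,:2].astype(np.float32)
print('bar',len(Q),cv2.minAreaRect(Q))
# turntable disc edge fit: points z~.022
m=(abs(P[...,2]-.023)<.004); Q=P[m][:,:2].astype(np.float32); Q=Q[np.hypot(Q[:,0]-.586,Q[:,1]+.066)<.145]; print('disc',cv2.minEnclosingCircle(Q))
# pointer: z~.011 near front, beyond disc edge
m=(P[...,2]>.006)&(P[...,2]<.017)&(P[...,0]<.452)&(P[...,0]>.39)&(abs(P[...,1]+.06)<.04); Q=P[m][:,:2]; print('ptr',len(Q),Q.min(0),Q.max(0),cv2.minAreaRect(Q.astype(np.float32)))
print('spot',look(c,'front_spot',.025))
E
```

```text
[ 0.55706582 -0.06592677  0.2639217 ]
flat (np.float64(0.0887), 2718, array([0.5702, 0.0192]), array([0.5702, 0.0191]))
knob (np.float64(0.1039), 433, array([ 0.5199, -0.1244]), array([ 0.5201, -0.1239]))
pk3 (array([ 0.6685, -0.096 ]), 925, np.float64(0.0013), array([101, 101, 124, 128, 115, 111, 125, 120]))
bar 1146 ((0.5863585472106934, -0.06695695221424103), (0.012031830847263336, 0.044356875121593475), 10.328530311584473)
disc ((0.5862777233123779, -0.06692758202552795), 0.1350318342447281)
ptr 1600 [ 0.40017368 -0.06357208] [ 0.45159083 -0.03212121] ((0.42532628774642944, -0.049303121864795685), (0.03140340372920036, 0.0508989542722702), 81.55722045898438)
spot [([256.0, 191.0], 0.87, [0.501, -0.0585, 0.025]), ([353.0, 194.0], 0.49, [0.5847, -0.0609, 0.025])]
```

View pics/w4.png

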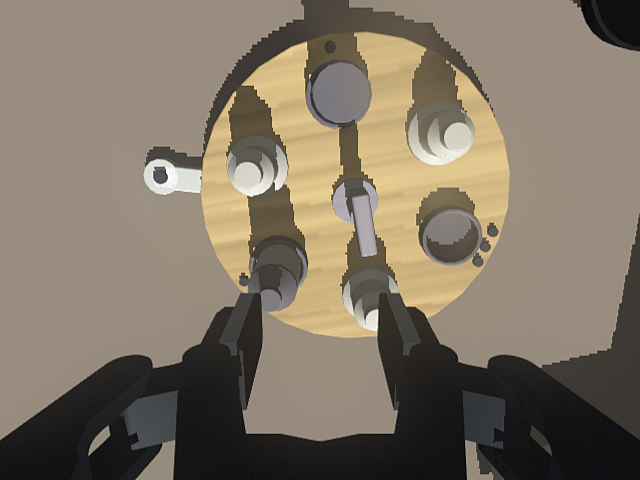

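```bash
python3 - <<'E'
from circ import *
c=cam('wrist'); P=pts(c); ax=np.array([.5863,-.0669]); print(pose()[0])
g=cv2.cvtColor(c['color'],cv2.COLOR_RGB2GRAY)
# white pixels of pointer and dark dot within
w=g[155:202,140:206]; m=(w>150).astype(np.uint8)
n,l,s,ce=cv2.connectedComponentsWithStats(m); i=1+np.argmax(s[1:,4]); print(s[i])
# hole = dark dot: connected dark comp fully enclosed
cs,h=cv2.findContours((l==i).astype(np.uint8),cv2.RETR_CCOMP,cv2.CHAIN_APPROX_NONE)
for k,q in enumerate(cs):
    if h[0][k][3]>=0 and len(q)>6:
        (x,y),r=cv2.minEnclosingCircle(q); d=onz(c,(x+140,y+155),.011)[:2]-ax; print('dot',x+140,y+155,r,d,np.hypot(*d),np.degrees(np.arctan2(d[1],d[0])))
Q=np.array([onz(c,(x+140,y+155),.011)[:2]-ax for y,x in np.argwhere(l==i)])
r=np.hypot(*Q.T); 
for a,b in [(.136,.142),(.142,.148),(.148,.156),(.16,.186)]:
    k=(r>a)&(r<b); t=np.degrees(np.arctan2(Q[k,1],Q[k,0]))%360; print(a,k.sum(),t.min(),t.max(),(t.min()+t.max())/2)
# depth based tongue
D=P[(P[...,2]>.007)&(P[...,2]<.016)][:,:2]-ax; r=np.hypot(*D.T); t=np.degrees(np.arctan2(D[:,1],D[:,0]))%360
for a,b in [(.142,.148),(.148,.156),(.16,.186)]:
    k=(r>a)&(r<b)&(abs(t-175)<15); print('d',k.sum(),np.percentile(t[k],[1,99]),np.percentile(t[k],[1,99]).mean(), r[(abs(t-175)<15)].max())
E
```

```text
[ 0.55712812 -0.06602029  0.26416645]
[   3    0   63   47 1540]
dot 201.0 177.5 2.5000998973846436 [-0.13517335  0.01812543] 0.13638315402639825 172.362748648726
dot 159.0 174.5 9.861641883850098 [-0.17210347  0.0208176 ] 0.17335794280236017 173.10302222612498
0.136 171 164.27079340776075 181.2690535219653 172.76992346486304
0.142 161 169.61880651221207 177.9399371664986 173.77937183935535
0.148 214 169.76756998685246 177.71696915703149 173.74226957194196
0.16 717 168.324979533988 178.8821222973689 173.60355091567845
d 169 [169.38809735 177.80847959] 173.5982884683778 0.18740585767476853
d 226 [169.54295194 177.77570051] 173.6593262248098 0.18740585767476853
d 917 [168.5887749  178.55953055] 173.5741527249274 0.18740585767476853
```

The pointer direction is 173.6° from the axis at (0.5863, -0.0669). The bar lies at 100.3°, so the turntable needs -46.8°.

Emit:
move_arm(
  offset=[
    [-0.1,2.9,0],
    [0,0,0],
    [0,0,3],
    [0,0,4],
    [0,0,3],
  ],
  twist=[
    [0,0,0],
    [0,0,-0.09],
    [0,0,-0.09],
    [0,0,0],
    [0,0,0],
  ],
  grip=[0.5,0.5,0.5,0.5,0.5],
)

```text
time: 16.25
ee_pos: [0.5859, -0.0669, 0.1622]
tcp_rot: [-179.9, -0.0, 100.3]
wrist_force: [0.8, 0.7, -0.3]
opening: 0.0424
grasp_force: 0.0
```

Emit:
move_arm(
  offset=[
    [0,0,1],
    [0,0,0],
    [0,0,0],
  ],
  twist=[
    [0,0,0],
    [0,0,0],
    [0,0,0],
  ],
  grip=[0.5,0.5,0.5],
)

```text
time: 16.55
ee_pos: [0.5871, -0.0666, 0.1561]
tcp_rot: [179.9, 0.0, 100.3]
wrist_force: [0.5, -0.6, -0.4]
opening: 0.0424
grasp_force: 0.0
```

Emit:
move_arm(
  offset=[
    [0,0,3],
    [0,0,1.8],
    [0,0,0.9],
    [0,0,0],
    [0,0,0],
  ],
  twist=[
    [0,0,0],
    [0,0,0],
    [0,0,0],
    [0,0,0],
    [0,0,0],
  ],
  grip=[0.5,0.5,0.5,0.5,0.5],
)

```text
time: 17.05
ee_pos: [0.5873, -0.0664, 0.099]
tcp_rot: [179.9, 0.0, 100.3]
wrist_force: [0.3, 0.1, 0.6]
opening: 0.0428
grasp_force: 0.0
```

Emit:
move_arm(
  offset=[
    [0,0,0],
    [0,0,0],
    [0,0,0],
    [0,0,0],
    [0,0,0],
  ],
  twist=[
    [0,0,0],
    [0,0,0],
    [0,0,0],
    [0,0,0],
    [0,0,0],
  ],
  grip=[0,0,0,0,0],
  force=50,
)

```text
time: 17.55
ee_pos: [0.5871, -0.0664, 0.0988]
tcp_rot: [179.9, 0.0, 100.3]
wrist_force: [-0.5, 0.7, 5.5]
opening: 0.0127
grasp_force: 48.8
```

Emit:
move_arm(
  offset=[
    [0,0,0],
    [0,0,0],
    [0,0,0],
    [0,0,0],
    [0,0,0],
  ],
  twist=[
    [0,0,0.02],
    [0,0,0.04],
    [0,0,0.05],
    [0,0,0.05],
    [0,0,0.05],
  ],
  grip=[0,0,0,0,0],
)

```text
time: 18.05
ee_pos: [0.5872, -0.0664, 0.0988]
tcp_rot: [179.9, 0.0, 88.2]
wrist_force: [-0.3, -0.1, 5.8]
opening: 0.0126
grasp_force: 48.8
```

Emit:
move_arm(
  offset=[
    [0,0,0],
    [0,0,0],
    [0,0,0],
    [0,0,0],
    [0,0,0],
  ],
  twist=[
    [0,0,0.05],
    [0,0,0.05],
    [0,0,0.05],
    [0,0,0.05],
    [0,0,0.05],
  ],
  grip=[0,0,0,0,0],
)

```text
time: 18.55
ee_pos: [0.5872, -0.0664, 0.0988]
tcp_rot: [179.9, -0.0, 73.8]
wrist_force: [0.2, -0.5, 5.2]
opening: 0.0125
grasp_force: 48.7
```

Emit:
move_arm(
  offset=[
    [0,0,0],
    [0,0,0],
    [0,0,0],
    [0,0,0],
    [0,0,0],
  ],
  twist=[
    [0,0,0.05],
    [0,0,0.05],
    [0,0,0.05],
    [0,0,0.05],
    [0,0,0.05],
  ],
  grip=[0,0,0,0,0],
)

```text
time: 19.05
ee_pos: [0.5873, -0.0664, 0.0988]
tcp_rot: [179.9, -0.0, 59.5]
wrist_force: [0.1, -1.7, 5.6]
opening: 0.0128
grasp_force: 48.7
```

Emit:
move_arm(
  offset=[
    [0,0,0],
    [0,0,0],
    [0,0,0],
    [0,0,0],
    [0,0,0],
  ],
  twist=[
    [0,0,0.04],
    [0,0,0.03],
    [0,0,0.02],
    [0,0,0],
    [0,0,0],
  ],
  grip=[0,0,0,0,0],
)

```text
time: 19.55
ee_pos: [0.5873, -0.0664, 0.0988]
tcp_rot: [179.9, -0.1, 54.5]
wrist_force: [0.2, 0.1, 4.6]
opening: 0.0127
grasp_force: 48.8
```

```bash
cat > chk.py <<'E'
from circ import *
o=bot.get_obs(); print(o['ee_pos'],o['tcp_rot'],o['wrist_force'],o['grasp_force'])
for n in ['scene','side']:
    c=cam(n); x,y=map(int,proj(c,[.53,-.06,.05])); print(n)
    P=pts(c)
    for t,z in [('knob_jar',.025),('flat_jar',.025)]:
        print(t,look(c,t,z))
    k=(P[...,2]>.094)&(P[...,2]<.106)&(np.hypot(P[...,0]-.499,P[...,1]+.057)<.03)
    Q=P[k]; print('knob pts',len(Q),Q[:,:2].mean(0) if len(Q) else 0)
    im=c['color'][y-75:y+75,x-100:x+100,::-1]; cv2.imwrite(f'pics/chk_{n}.png',cv2.resize(im,None,fx=3.5,fy=3.5,interpolation=cv2.INTER_CUBIC))
    np.save(f'pics/{n}.npy',P)
E
python3 chk.py; python3 -c "
import cv2;a=cv2.imread('pics/chk_scene.png');b=cv2.imread('pics/chk_side.png');cv2.imwrite('pics/chk.png',cv2.resize(cv2.vconcat([a,b]),(400,600)))"
```

```text
[ 0.58734761 -0.06643648  0.09879223] [ 1.79877961e+02 -6.02095553e-02  5.44787679e+01] [0.24618246 0.09022194 4.61424765] 48.75152349472046
scene
knob_jar [([286.0, 250.0], 0.61, [0.5068, -0.062, 0.025])]
flat_jar [([333.0, 252.0], 0.64, [0.6307, -0.0045, 0.025])]
knob pts 31 [ 0.49980724 -0.06232486]
side
knob_jar [([344.0, 236.0], 0.82, [0.4962, -0.0755, 0.025]), ([291.0, 238.0], 0.46, [0.6347, 0.009, 0.025])]
flat_jar [([291.0, 236.0], 0.57, [0.6375, 0.002, 0.025])]
knob pts 28 [ 0.49630995 -0.05932937]
```

View pics/chk.png

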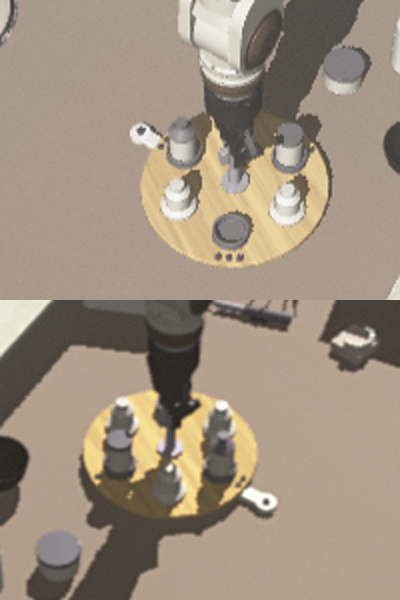

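Emit:
move_arm(
  offset=[
    [0,0,0],
    [0,0,0],
    [0,0,0],
    [0,0,0],
  ],
  twist=[
    [0,0,0.016],
    [0,0,0],
    [0,0,0],
    [0,0,0],
  ],
  grip=[0,0,0,0],
)

```text
time: 20.25
ee_pos: [0.5874, -0.0665, 0.0988]
tcp_rot: [179.9, -0.1, 53.6]
wrist_force: [0.1, 0.0, 4.8]
opening: 0.013
grasp_force: 48.8
```

```bash
python3 - <<'E'
from circ import *
o=bot.get_obs(); print(o['ee_pos'],o['tcp_rot'],o['grasp_force'],o['time'])
deg=lambda d: np.degrees(np.arctan2(d[1],d[0]))%360
for n in ['scene','side','wrist']:
    c=cam(n); P=pts(c); print(n)
    ax0=np.array([.5863,-.0669])
    if n!='wrist':
        Q=P[(abs(P[...,2]-.022)<.006)][:,:2].astype(np.float32); Q=Q[np.hypot(*(Q-ax0).T)<.15]
        ax,r=cv2.minEnclosingCircle(Q); print('disc',ax,r)
        g=cv2.cvtColor(c['color'],cv2.COLOR_RGB2GRAY)
    else: ax=ax0
    for nm,a in [('p3',293.6),('flat',53.6),('knob',173.6)]:
        q=ax+.088*np.array([np.cos(np.radians(a)),np.sin(np.radians(a))])
        try:
            r=rim(P,q); print(nm,r[0],r[1],r[2],'ang',deg(r[0]-ax).round(2),np.hypot(*(r[0]-ax)).round(4))
        except Exception as e: print(nm,'-')
    D=P[(P[...,2]>.004)&(P[...,2]<.018)][:,:2]-ax; r=np.hypot(*D.T); t=np.degrees(np.arctan2(D[:,1],D[:,0]))%360; k=(r>.145)&(r<.186)&(abs(t-174)<15)
    if k.sum()>20: print('ptr',k.sum(),deg(D[k].mean(0)))
E
```

```text
[ 0.58735353 -0.0664559   0.09876304] [ 1.79879098e+02 -6.25949089e-02  5.35625018e+01] 48.755035400390625 20.25
scene
disc (0.5881643891334534, -0.0677066370844841) 0.1370469033718109
p3 [ 0.6241 -0.1487] 63 0.0027 ang 293.93 0.0886
flat [0.6374 0.0067] 56 0.0036 ang 56.51 0.0892
knob [ 0.4986 -0.0579] 54 0.0035 ang 173.75 0.0901
ptr 107 174.19022579915264
side
disc (0.579727828502655, -0.0668199434876442) 0.14057540893554688
p3 [ 0.6198 -0.143 ] 8 0.0014 ang 297.75 0.0861
flat [0.6369 0.0035] 63 0.0039 ang 50.89 0.0906
knob [ 0.4982 -0.0584] 55 0.0038 ang 174.1 0.082
ptr 127 173.88372765152724
wrist
p3 [ 0.6224 -0.1459] 1846 0.0012 ang 294.56 0.0869
flat [0.6374 0.0049] 1283 0.0011 ang 54.56 0.0881
knob [ 0.4984 -0.0594] 2019 0.003 ang 175.12 0.0882
ptr 2339 172.41791282190857
```

```bash
python3 - <<'E'
from circ import *
c=cam('wrist'); save(c,'w5.png'); P=pts(c); np.save('P5.npy',P); print(c['pw'])
Q=P[(abs(P[...,2]-.022)<.004)][:,:2].astype(np.float32); Q=Q[np.hypot(Q[:,0]-.586,Q[:,1]+.067)<.145]; ax,r=cv2.minEnclosingCircle(Q); print('disc',ax,r)
m=(P[...,2]>.005)&(P[...,2]<.017)&(np.hypot(P[...,0]-.586,P[...,1]+.067)>.14)&(P[...,0]<.46)&(abs(P[...,1]+.05)<.04)
D=P[m][:,:2]-np.array([.5862,-.0665]); r=np.hypot(*D.T); t=np.degrees(np.arctan2(D[:,1],D[:,0]))%360; vv,uu=np.nonzero(m); print(uu.min(),uu.max(),vv.min(),vv.max())
for a in np.arange(.14,.19,.006):
    k=(r>a)&(r<a+.006)
    if k.sum()>5: print(a.round(3),k.sum(),t[k].min(),t[k].max(),(t[k].min()+t[k].max())/2)
E
```

```text
[ 0.62863223 -0.00925238  0.21959781]
disc (0.5861902236938477, -0.06694001704454422) 0.13521744310855865
35 101 360 420
0.14 94 169.40591679866841 174.11194433647407 171.75893056757124
0.146 241 169.43283105953034 174.9226331926908 172.17773212611058
0.152 268 169.6200025964391 175.63905753129134 172.62953006386522
0.158 355 168.92867946819393 176.44660652066378 172.68764299442887
0.164 510 168.42844239895396 177.2854818438532 172.85696212140357
0.17 422 168.5268807366797 177.37431150279755 172.95059611973863
0.176 290 168.7547386007126 177.31327413176746 173.03400636624002
0.182 218 169.99565263172764 177.18561517653288 173.59063390413024
```

View pics/w5.png

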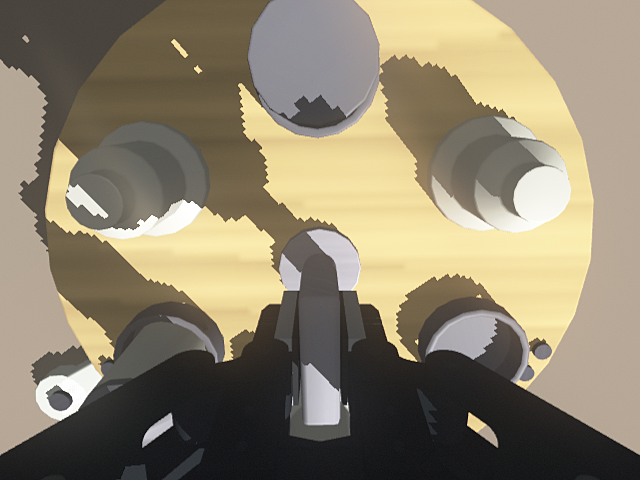

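```bash
python3 - <<'E'
from circ import *
P=np.load('P5.npy'); ax=np.array([.5862,-.0669])
for a in (353.6,113.6):
    q=ax+.088*np.array([np.cos(np.radians(a)),np.sin(np.radians(a))])
    for z0,z1 in ((.074,.083),):
        Q=P[(P[...,2]>z0)&(P[...,2]<z1)&(np.hypot(P[...,0]-q[0],P[...,1]-q[1])<.025)][:,:2].astype(np.float32)
        ce,r=cv2.minEnclosingCircle(Q); d=np.array(ce)-ax; print(a,len(Q),ce,r,np.degrees(np.arctan2(d[1],d[0]))%360,np.hypot(*d))
# flat jar lid
q=ax+.088*np.array([np.cos(np.radians(53.6)),np.sin(np.radians(53.6))])
Q=P[(P[...,2]>.082)&(P[...,2]<.095)&(np.hypot(P[...,0]-q[0],P[...,1]-q[1])<.03)][:,:2].astype(np.float32)
ce,r=cv2.minEnclosingCircle(Q); d=np.array(ce)-ax; print('flat',ce,r,np.degrees(np.arctan2(d[1],d[0])),np.hypot(*d))
E
```

```text
353.6 2861 (0.673947811126709, -0.0749860629439354) 0.010494489222764969 354.7349968032042 0.08811959357294988
113.6 2851 (0.5500038266181946, 0.01308289822191) 0.010451126843690872 114.34907785686475 0.08779195279444545
flat (0.6367275714874268, 0.004574360325932503) 0.019593633711338043 54.74225548450778 0.0875306784185879
```

The turntable reads about 54.5° from the pots and cups against a target of 53.6°, so I'll trim it slightly clockwise.

Emit:
move_arm(
  offset=[
    [0,0,0],
    [0,0,0],
    [0,0,0],
    [0,0,0],
  ],
  twist=[
    [0,0,0.014],
    [0,0,0],
    [0,0,0],
    [0,0,0],
  ],
  grip=[0,0,0,0],
)

```text
time: 20.85
ee_pos: [0.5873, -0.0665, 0.0988]
tcp_rot: [179.9, -0.1, 52.8]
wrist_force: [0.3, 0.4, 4.6]
opening: 0.0125
grasp_force: 48.8
```

```bash
python3 - <<'E'
from circ import *
c=cam('wrist'); P=pts(c); ax=np.array([.5862,-.0669]); o=bot.get_obs(); print(o['tcp_rot'],o['grasp_force'],o['qd'].round(2),o['time'])
for a in (353.6,113.6):
    q=ax+.088*np.array([np.cos(np.radians(a)),np.sin(np.radians(a))])
    Q=P[(P[...,2]>.074)&(P[...,2]<.083)&(np.hypot(P[...,0]-q[0],P[...,1]-q[1])<.025)][:,:2].astype(np.float32)
    ce,r=cv2.minEnclosingCircle(Q); d=np.array(ce)-ax; print(a,np.degrees(np.arctan2(d[1],d[0]))%360)
print(bot.job_done())
E
```

```text
[ 1.79882741e+02 -6.19266279e-02  5.27602335e+01] 48.75612795352936 [ 0.    0.05 -0.05 -0.06  0.07 -0.02] 20.9
353.6 353.54594215324556
113.6 113.71361103791331
the job is handed in; nothing more can be done
None
```

The job is handed in at about 21 s of the 72 s allowed: the flat jar is in pocket one, the knobbed jar is in pocket two and within about 1° of the pointer by the wrist camera, and the gripper is still holding the bar; I don't have the verdict.

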